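# Shut and latch the sample transport case

## Robot

A 6-joint arm with a two-finger parallel gripper is mounted at the origin on a cart in front of the work surface, level with it; the furniture and walls round the work are solid. World frame = base frame: x ahead of the robot, y to its left, z up, the work surface at z = 0. Lengths are in m, angles in rad, forces in N, time in s.
With the tool pointing down it reaches from about 0.275 to 0.825 m from the base axis. Payload 5.2 kg.
Tool frame: the origin (TCP) lies midway between the tips of the shut fingers; the grasp point (between the pads) lies 19 mm behind it (pinch_z is the distance from the TCP to the grasp point, in m); y points along the fingers, z is the direction in which the jaws open and shut, and the axes are right-handed (so a half turn about y gives the same grasp; the last joint's range is limited). The gripper opens to 93 mm and grips with 3 to 60 N. Pads are 15 mm wide; open, the fingers measure 128 mm over their backs; the gripper's body (75 mm by 188 mm) begins 65 mm behind the grasp point.
Start: joints at [-1.529, 0.259, 1.535, -0, 1.348, -0.203], TCP at [0.133, -0.534, 0.219] pointing down, gripper open.
Joint ranges: [-3.14, 3.14], [-0.91, 2.08], [0.19, 2.58], [-1.22, 4.36], [0.22, 2.71], [-3.12, 3.12]. Speed limits (rad/s): [2.57, 2.57, 3.14, 3.14, 3.14, 3.14].

## Interface

Orientations are given as a unit quaternion [x, y, z, w].
In Python, from cell import read_state, capture, finish_job, pinch_z gives the robot as it stands. The module is installed in compiled form; this text tells all that it offers.
- The arm moves only by the shell command python3 -m handwheel 'ROWS' [OPENING] [FORCE]. ROWS is JSON, a list of rows, each a list of 2 entries, a list of its own where there are three numbers: the shift along the tool's x, y, z in m, then the turn, a rotation vector about the tool's x, y, z in degrees. In form: [[[dx, dy, dz], [ax, ay, az]], ...]. A call has exactly 8 rows; each row shifts and turns the commanded pose from where the row before left it, along the tool's axes as they then stand; what a row does not reach is not made up. A row lasts 1/8 s, in which the tool goes at most 62.5 mm and 10.7 degrees, less where a joint would pass 70% of its speed; a pose out of reach is approached as far as the arm can. A call is refused whole if a number of a shift passes 0.0625 or a number of a turn 10.7, either way. A call with a gripper value outside its range is refused whole. OPENING is the opening, from 0 (shut) to 1 (fully open), set as the call begins (- or left out, the last holds). The fingers move at their own pace and stop on an object; FORCE is the grip in N (left out, the last holds). Time passes only in rows, so rows that do not move let the fingers close, or fill a call up. It gives the time, the measured TCP pose, the force and the opening at its end, in the units of the state.
- read_state(): the state, without advancing time (a new reading comes with each control period).
- capture(name): name is "scene" or "top" or "wrist"; returns a dict with "img" (400x640x3 uint8, blue, green, red), "K" (3x3 intrinsics, pixels), "camera_from_world" (4x4, takes a point from world to camera coordinates). Camera axes: x right, y down, z forward; pixel columns grow to the right and rows downward; lengths in m; the calibration is good to about 2 mm. A picture is of the moment at which its call begins. There is no depth.
- finish_job(): hands the job in, once; it reports no verdict.
The state is a dict: "t": time; "joint_pos": joint angles; "qvel": joint speeds; "effort": joint torques, N m; "ee_pos": TCP position; "tcp_rot": TCP orientation; "contact_force": force on the tool from outside, world axes, zero at the start; "moment": the same for the moment, N m; "finger_gap": finger opening in m.
Only numpy, scipy, OpenCV 4.12 (cv2) and the standard library are available. Lean on these libraries where they do the work, as an engineer would, in place of code of your own. Each camera call takes 0.05 s, during which the arm holds its last target.

## Task

The transport case is packed with its tube rack: shut its lid, then lay the latch's wire loop over the hooked keeper on the lid and push the lever down past its dead point until it lies fully home, so that the loop pulls the lid tight. Leave the other things on the bench where they are.

Things in the scene. Friction and masses are not known exactly. Their poses are not given: they have to be found in the camera images.
- case: Dark blue transport case, light grey lid, fixed; 220 (x) x 240 (y) x 103 mm. Origin: under its middle; front edge at x -115 mm, x to its back, y to its left, z up. Its front is a slope rising to the back at 30 degrees from level, from x -115, z 30 mm to x +11, z 103 mm; below z 79 mm it is the body, above it the lid (when shut). The latch is on the middle of the slope.
- lid (a joint): Angle of the lid about its hinge at the case's back, rad: 0 shut, grows as the front rises, at most 1.0. Stiff hinge: it stays where it is left and takes about 5 N down at its front edge to move.
- lid_hinge (a point): Point on the lid's hinge line, in the middle of the case's width. The hinge line runs along the case's y.
- lid_handle (a point): Middle of the lid's carry handle, a level bar 15 mm thick and 80 mm along the case's y, 92 mm over the lid's front top edge; moves with the lid. It is in the way of a gripper coming straight down on the loop's knob at the keeper; one coming square to the slope (tilted 30 degrees, leaning back to the robot) is clear.
- lid_press (a point): Point on the lid's sloped front surface, 90 mm left (case's y) of the middle and 15 mm below the surface's upper edge along the slope: a bare place to push the lid shut. Moves with the lid. Its z axis points square out of the surface, its y along the case's y.
- lever_pivot (a point): Middle of the lever's pivot line, 22 mm out from the slope; fixed on the case. Axes: x up along the slope, y the case's y (the pivot line), z square out of the slope.
- lever (a joint): Angle of the black latch lever (16 mm wide, 9 mm thick, ends 68 mm from the pivot), rad: 0 home, lying along the slope, pointing down it; grows as its end swings out and up; pi/2 stands square out of the slope; 1.7 is the stop. It stays where left. With the loop hooked it takes a few N at its end near 0.7 rad; dead point near 0.3 rad, then it is drawn home.
- lever_end (a point): On the lever's outer face, 60 mm from the pivot and 4.5 mm out from its middle line. This face looks out of the slope when the lever is home, up the slope when it stands open: push here.
- loop (a joint): Angle of the wire loop about its pin, rad, relative to the lever: 0 as when locked, grows as its free end swings out from the slope. The loop's angle out from the slope is this minus the lever's angle. Its pin is on the lever, 18 mm from the pivot and 0.256 rad under the lever's middle line (nearer the slope when home). Near upright it stays where left; laid towards the keeper it lies by its own weight.
- loop_bar (a point): Middle of the loop's cross bar at its free end: round steel, 6 mm thick, 26 mm long along y, 60 mm from the loop's pin. The loop is sprung and stretches by up to 6 mm when pulled. With the lever at 1.5 rad or more the bar, swung to the slope, clears the keeper's lip and drops in behind it; with the lever under about 1.35 rad it lands on the lip.
- loop_knob (a point): Centre of the orange knob on the loop's free end, a cylinder 12 mm thick, 16 mm long along the case's y (grip it across y; it can turn in the grip). Fixed to the loop: 8 mm farther out than the bar and 16 mm off the loop's plane, on the side away from the slope.
- keeper_seat (a point): Where the bar's centre sits when locked; on the lid, 20 mm out from the slope and, lid shut, 45 mm up the slope from the pivot line. x up the slope, z square out of it. The keeper is a steel block 16 mm wide: a post on the latch's side of the seat, a lip 5 mm over the seat reaching 3.5 mm up-slope of it, and a ledge 3.5 mm under it reaching 16 mm up-slope, where the bar lands.
- marker_1: Blue and white marker pen, 132 mm long, lying on the bench. Leave alone. Origin at the centre of its underside.
- marker_2: Red and white marker pen, 132 mm long, lying on the bench. Leave alone. Origin at the centre of its underside.
- tape_roll: Yellow roll of tape, 62 mm wide, 19 mm high. Leave alone. Origin at the centre of its underside.
- forceps: Steel forceps, 131 mm long, lying on the bench. Leave alone. Origin at the centre of its underside.
- conical_blue: Clear conical tube with a blue cap, 114 mm long, lying on the bench. Leave alone. Origin at the centre of its underside.
- dish: Petri dish, 60 mm wide, 15 mm high. Leave alone. Origin at the centre of its underside.
- timer: Small white timer, 52 x 66 x 16 mm, lying on the bench. Leave alone. Origin at the centre of its underside.

How it is judged:
By the outcome, as a careful person would: the job done as asked, in the order asked, and still so for the second after the job is handed in, with the robot touching nothing.
It also fails if it takes over 64 s, if anything falls off the work surface, if the arm or the gripper's body presses on something with over 40 N, if the wrist force passes 120 N, or if a joint passes its speed limit or range.

## Working session

There is one attempt and no reset: what is moved stays moved. The work goes in short steps, Python scripts to look and compute and a shell command to move; the robot and the scene stay as the last step left them, time stands still between calls to the robot, and variables do not carry over. Pictures are saved under pics/ and viewed, and the job is handed in when it is done.

```bash
mkdir -p pics; ls
python3 - <<'E'
from cell import *
import cv2,numpy as np
s=read_state()
for k,v in s.items(): print(k,np.round(v,3))
print(pinch_z)
for n in ["scene","top","wrist"]:
    c=capture(n); cv2.imwrite(f"pics/{n}0.png",c["img"]); print(n,np.round(c["K"],1).tolist(),np.round(c["camera_from_world"],3).tolist())
E
```

```text
pics
t 0.0
joint_pos [-1.529  0.259  1.536 -0.     1.348 -0.203]
qvel [-0.002  0.     0.001  0.001  0.    -0.001]
effort [ 0.000e+00 -4.373e+01 -2.840e+01  7.200e-02  4.200e-02 -0.000e+00]
ee_pos [ 0.133 -0.533  0.218]
tcp_rot [-0.086  0.702 -0.701  0.086]
contact_force [ 1.129  0.119 -0.427]
moment [-0.039  0.047  0.005]
finger_gap 0.093
0.0188
scene [[394.0, 0.0, 320.5], [0.0, 394.0, 196.0], [0.0, 0.0, 1.0]] [[0.606, -0.795, -0.009, -0.376], [-0.47, -0.348, -0.811, 0.374], [0.642, 0.496, -0.585, 1.052], [0.0, 0.0, 0.0, 1.0]]
top [[492.7, 0.0, 318.9], [0.0, 492.7, 201.1], [0.0, 0.0, 1.0]] [[-0.051, -0.999, 0.006, -0.035], [-0.969, 0.049, -0.241, 0.604], [0.241, -0.018, -0.97, 1.462], [0.0, 0.0, 0.0, 1.0]]
wrist [[335.6, 0.0, 318.7], [0.0, 335.6, 196.0], [0.0, 0.0, 1.0]] [[0.243, -0.97, -0.002, -0.55], [-0.925, -0.232, 0.301, -0.037], [-0.293, -0.071, -0.954, 0.393], [0.0, 0.0, 0.0, 1.0]]
```

View pics/scene0.png

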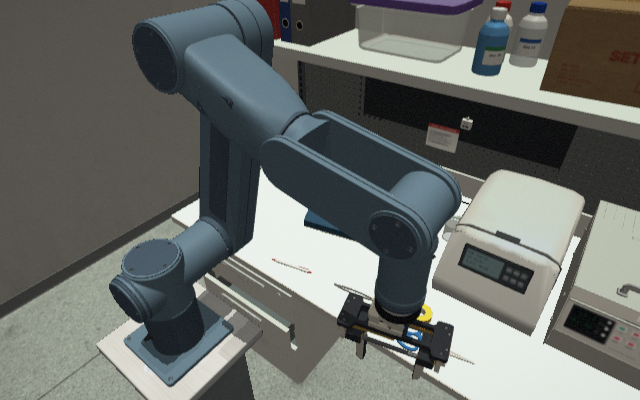

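View pics/top0.png

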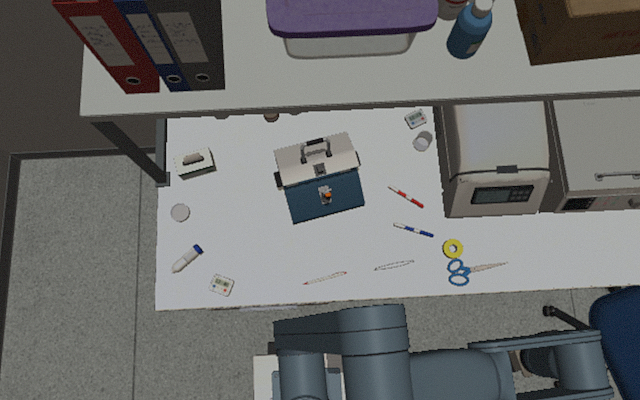

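View pics/wrist0.png

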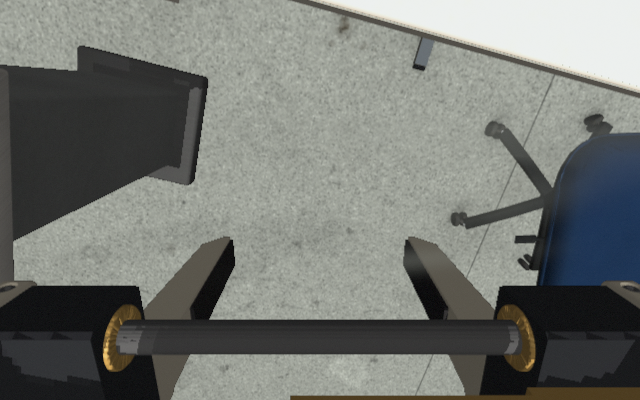

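The case is at about (320,180) in the top view, with its lid partly open and the latch knob (orange) near (326,194). I'll zoom in on it.

Run:
```python
import cv2
i=cv2.imread("pics/top0.png")[115:235,255:385]
cv2.imwrite("pics/top0z.png",cv2.resize(i,None,fx=5,fy=5,interpolation=cv2.INTER_CUBIC)[:600])
```

```text
(no output)
```

View pics/top0z.png

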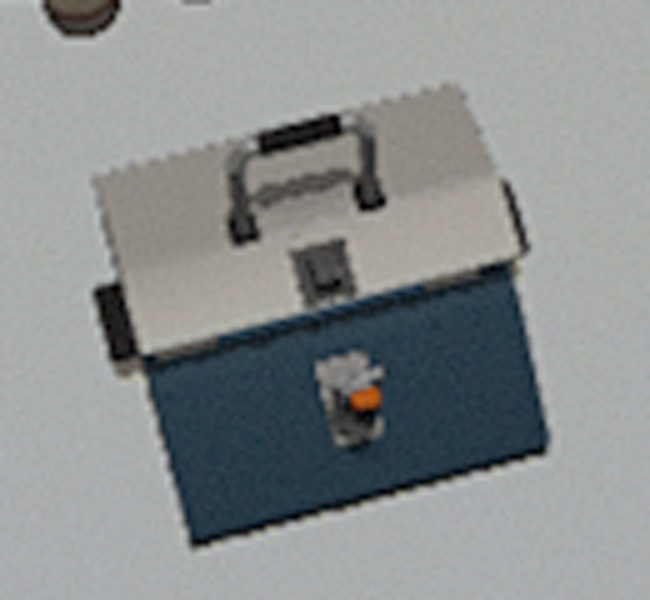

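```bash
cat > h.py <<'E'
import numpy as np,cv2
from cell import *
def ray(c,u,v):
    T=c["camera_from_world"];R=T[:3,:3];o=-R.T@T[:3,3]
    return o,R.T@np.linalg.solve(c["K"],[u,v,1.])
def onz(c,u,v,z):
    o,d=ray(c,u,v);return o+d*(z-o[2])/d[2]
def proj(c,p):
    T=c["camera_from_world"];q=T[:3,:3]@np.asarray(p)+T[:3,3];q=c["K"]@q;return q[:2]/q[2]
def tri(c1,p1,c2,p2):
    a,d=ray(c1,*p1);b,e=ray(c2,*p2)
    s=np.linalg.lstsq(np.c_[d,-e],b-a,rcond=None)[0]
    P,Q=a+s[0]*d,b+s[1]*e
    return (P+Q)/2,np.linalg.norm(P-Q)
E
python3 - <<'E'
from h import *
c=capture("top")
T=c["camera_from_world"];print("cam",-T[:3,:3].T@T[:3,3])
for z in (0,.03):
  L=onz(c,293,224,z);R=onz(c,364.4,205.4,z);print(z,L,R,np.linalg.norm(L-R), np.degrees(np.arctan2(*(L-R)[:2][::-1]))-90)
E
```

```text
cam [ 0.23212843 -0.03851563  1.56443509]
0 [0.54790344 0.02022123 0.        ] [ 0.59801982 -0.21505947  0.        ] 0.24055905696320168 12.024676637311359
0.03 [0.54184806 0.01909488 0.03      ] [ 0.59100339 -0.21167402  0.03      ] 0.23594603609179052 12.024676637311373
```

The front edge on z=0 measures 240.6 mm against 240 mm given. That puts the case yaw at about 12°, with its origin at about (0.686,-0.073). Next I'll work out the tool axes and pick a viewing pose.

```bash
cat >> h.py <<'E'
from scipy.spatial.transform import Rotation as Ro
YAW=np.radians(12.0); 
Rc=Ro.from_euler('z',YAW).as_matrix(); Oc=np.array([.6855,-.0735,0])
def W(p): return Oc+Rc@np.asarray(p,float)
def toC(p): return Rc.T@(np.asarray(p)-Oc)
def toolR(tilt,jaw=1,yaw=YAW):
    # tilt deg: leaning back to robot; tool y = pointing, z=jaw along case y
    a=np.radians(tilt);Rz=Ro.from_euler('z',yaw).as_matrix()
    y=Rz@[np.sin(a),0,-np.cos(a)];z=jaw*(Rz@[0,1,0]);x=np.cross(y,z)
    return np.c_[x,y,z]
def cur():
    s=read_state();return np.array(s["ee_pos"]),Ro.from_quat(s["tcp_rot"]).as_matrix()
def plan(P,R,n,p0=None,R0=None):
    a,A=cur()
    if p0 is not None:a,A=p0,R0
    w=Ro.from_matrix(A.T@R).as_rotvec();dist=np.linalg.norm(P-a)
    print("dist",dist.round(3),"turn",np.degrees(w).round(1),"min rows",max(dist/.0625,np.degrees(np.linalg.norm(w))/10.7).round(2))
    rows=[];Ak=A.copy()
    for k in range(n):
        d=Ak.T@(P-a)/n
        rows.append([[round(float(v),4)+0. for v in d],[round(float(v),1)+0. for v in np.degrees(w)/n]])
        Ak=Ak@Ro.from_rotvec(w/n).as_matrix()
    for i in range(0,n,8): print(str(rows[i:i+8]).replace(' ',''))
E
python3 - <<'E'
from h import *
p,A=cur();print(A.round(2))
c=capture("wrist");T=c["camera_from_world"];o=-T[:3,:3].T@T[:3,3]
print("cam in tool",A.T@(o-p)); print("cam axes in tool",(A.T@T[:3,:3].T).round(2))
for j in(1,-1):
  R=toolR(30,j)
  plan(W([-.22,0,.30]),R,16)
E
```

```text
[[-0.97 -0.    0.24]
 [-0.24  0.   -0.97]
 [-0.   -1.   -0.  ]]
cam in tool [-0.08390488 -0.16691271  0.0009119 ]
cam axes in tool [[-0.    0.95  0.3 ]
 [ 0.   -0.3   0.95]
 [ 1.    0.   -0.  ]]
dist 0.54 turn [  46.1 -172.    -0.9] min rows 16.64
[[[-0.0267,-0.0051,-0.02],[2.9,-10.7,-0.1]],[[-0.0299,-0.006,-0.0144],[2.9,-10.7,-0.1]],[[-0.0321,-0.0066,-0.0082],[2.9,-10.7,-0.1]],[[-0.033,-0.0069,-0.0018],[2.9,-10.7,-0.1]],[[-0.0327,-0.0068,0.0047],[2.9,-10.7,-0.1]],[[-0.0312,-0.0065,0.0111],[2.9,-10.7,-0.1]],[[-0.0286,-0.0058,0.017],[2.9,-10.7,-0.1]],[[-0.0249,-0.0048,0.0223],[2.9,-10.7,-0.1]]]
[[[-0.0202,-0.0036,0.0268],[2.9,-10.7,-0.1]],[[-0.0149,-0.0022,0.0302],[2.9,-10.7,-0.1]],[[-0.009,-0.0006,0.0325],[2.9,-10.7,-0.1]],[[-0.0027,0.0011,0.0336],[2.9,-10.7,-0.1]],[[0.0036,0.0027,0.0335],[2.9,-10.7,-0.1]],[[0.0097,0.0044,0.032],[2.9,-10.7,-0.1]],[[0.0155,0.006,0.0294],[2.9,-10.7,-0.1]],[[0.0207,0.0074,0.0256],[2.9,-10.7,-0.1]]]
dist 0.54 turn [ 0.6  2.  30. ] min rows 8.64
[[[-0.0267,-0.0051,-0.02],[0.0,0.1,1.9]],[[-0.0268,-0.0042,-0.0201],[0.0,0.1,1.9]],[[-0.0269,-0.0034,-0.0201],[0.0,0.1,1.9]],[[-0.027,-0.0025,-0.0202],[0.0,0.1,1.9]],[[-0.027,-0.0016,-0.0202],[0.0,0.1,1.9]],[[-0.027,-0.0008,-0.0203],[0.0,0.1,1.9]],[[-0.0269,0.0001,-0.0203],[0.0,0.1,1.9]],[[-0.0269,0.001,-0.0204],[0.0,0.1,1.9]]]
[[[-0.0268,0.0018,-0.0205],[0.0,0.1,1.9]],[[-0.0267,0.0027,-0.0205],[0.0,0.1,1.9]],[[-0.0265,0.0036,-0.0206],[0.0,0.1,1.9]],[[-0.0263,0.0044,-0.0206],[0.0,0.1,1.9]],[[-0.0261,0.0053,-0.0207],[0.0,0.1,1.9]],[[-0.0259,0.0061,-0.0208],[0.0,0.1,1.9]],[[-0.0257,0.0069,-0.0208],[0.0,0.1,1.9]],[[-0.0254,0.0078,-0.0209],[0.0,0.1,1.9]]]
```

Run:
```python
from h import *
c=capture("top")
for z in(.3,.4,.5,.6): print(z,onz(c,300,112,z))
plan(W([-.15,0.0,.26]),toolR(30,-1),12)
```

```text
0.3 [ 0.80199877 -0.02264174  0.3       ]
0.4 [ 0.7569296  -0.02389716  0.4       ]
0.5 [ 0.71186044 -0.02515257  0.5       ]
0.6 [ 0.66679127 -0.02640798  0.6       ]
dist 0.592 turn [ 0.6  2.  30. ] min rows 9.46
[[[-0.0414,-0.0034,-0.0265],[0.0,0.2,2.5]],[[-0.0415,-0.0017,-0.0266],[0.0,0.2,2.5]],[[-0.0414,0.0001,-0.0267],[0.0,0.2,2.5]],[[-0.0413,0.0019,-0.0268],[0.0,0.2,2.5]],[[-0.0411,0.0037,-0.0269],[0.0,0.2,2.5]],[[-0.0408,0.0054,-0.0271],[0.0,0.2,2.5]],[[-0.0405,0.0072,-0.0272],[0.0,0.2,2.5]],[[-0.0401,0.0089,-0.0273],[0.0,0.2,2.5]]]
[[[-0.0395,0.0106,-0.0274],[0.0,0.2,2.5]],[[-0.039,0.0123,-0.0276],[0.0,0.2,2.5]],[[-0.0383,0.014,-0.0277],[0.0,0.2,2.5]],[[-0.0376,0.0156,-0.0278],[0.0,0.2,2.5]]]
```

```bash
python3 -m handwheel '[[[-0.0414,-0.003,-0.0265],[0,0.2,2.5]],[[-0.0415,-0.002,-0.0266],[0,0.2,2.5]],[[-0.0414,0,-0.0267],[0,0.2,2.5]],[[-0.0413,0.002,-0.0268],[0,0.2,2.5]],[[-0.041,0.004,-0.027],[0,0.2,2.5]],[[-0.041,0.005,-0.027],[0,0.2,2.5]],[[-0.0405,0.007,-0.027],[0,0.2,2.5]],[[-0.040,0.009,-0.027],[0,0.2,2.5]]]' 0 20
python3 -m handwheel '[[[-0.0395,0.0106,-0.0274],[0,0.2,2.5]],[[-0.039,0.0123,-0.0276],[0,0.2,2.5]],[[-0.0383,0.014,-0.0277],[0,0.2,2.5]],[[-0.0376,0.0156,-0.0278],[0,0.2,2.5]],[[0,0,0],[0,0,0]],[[0,0,0],[0,0,0]],[[0,0,0],[0,0,0]],[[0,0,0],[0,0,0]]]'
python3 - <<'E'
from h import *
p,A=cur();print(p,toC(p),A.round(2))
for n in ["wrist","scene"]: cv2.imwrite(f"pics/{n}1.png",capture(n)["img"])
E
```

```text
t: 1.3
ee_pos: [0.4051, -0.2477, 0.2474]
tcp_rot: [0.047, 0.707, -0.677, 0.198]
contact_force: [0.4, -0.3, -0.5]
finger_gap: 0.0176
t: 2.3
ee_pos: [0.5396, -0.1078, 0.262]
tcp_rot: [0.113, 0.702, -0.657, 0.25]
contact_force: [-0.1, 0.4, 0.6]
finger_gap: 0.0007
[ 0.53959841 -0.10775793  0.26199303] [-0.14983591 -0.00317467  0.26199303] [[-0.85  0.49  0.2 ]
 [-0.17  0.11 -0.98]
 [-0.5  -0.87 -0.01]]
```

View pics/wrist1.png

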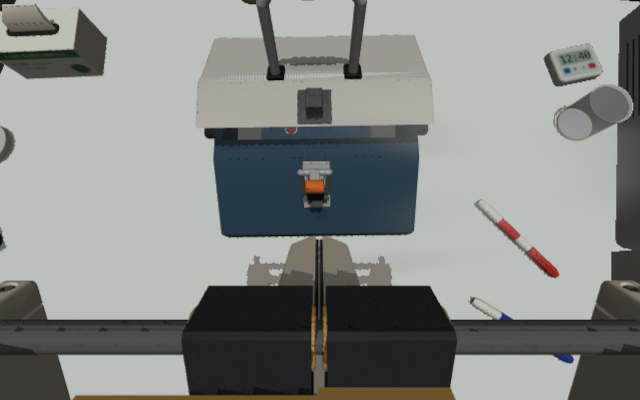

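View pics/scene1.png

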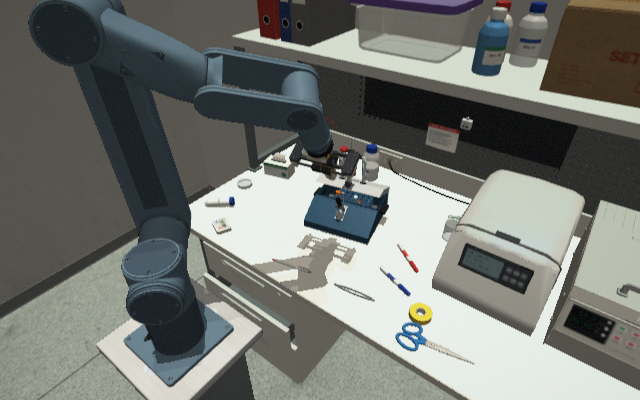

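Run:
```python
from h import *
i=cv2.imread("pics/wrist1.png")
cv2.imwrite("pics/w1z.png",cv2.resize(i[20:245,190:440],None,fx=2.66,fy=2.66,interpolation=cv2.INTER_CUBIC))
j=cv2.imread("pics/scene1.png")[150:250,280:410]
cv2.imwrite("pics/s1z.png",cv2.resize(j,None,fx=6,fy=6,interpolation=cv2.INTER_CUBIC))
c=capture("wrist")
for n,p in dict(FL=[-.115,.12,.03],FR=[-.115,-.12,.03],BL=[-.115,.12,0],ML=[-.03,.12,.079],MR=[-.03,-.12,.079]).items(): print(n,proj(c,W(p)).round(1))
for a in np.arange(0,.9,.1):
  print(round(a,1),[proj(c,W([.105-.135*np.cos(a),y,.079+.135*np.sin(a)])).round(1).tolist() for y in(.12,-.12)])
```

```text
FL [221.7 233.6]
FR [414.  232.4]
BL [228.2 236. ]
ML [213.5 156.1]
MR [420.3 154.2]
0.0 [[213.5, 156.1], [420.3, 154.2]]
0.1 [[209.7, 151.5], [423.7, 149.6]]
0.2 [[205.8, 145.5], [427.2, 143.5]]
0.3 [[201.8, 138.0], [430.8, 135.9]]
0.4 [[197.7, 129.0], [434.4, 126.7]]
0.5 [[193.7, 118.4], [438.0, 115.9]]
0.6 [[189.7, 106.2], [441.4, 103.6]]
0.7 [[186.0, 92.7], [444.7, 89.9]]
0.8 [[182.4, 77.8], [447.7, 74.9]]
```

View pics/w1z.png

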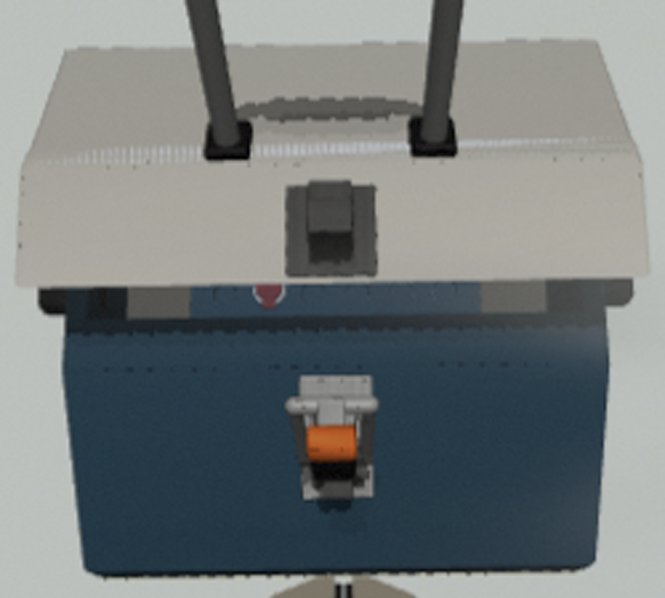

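View pics/s1z.png

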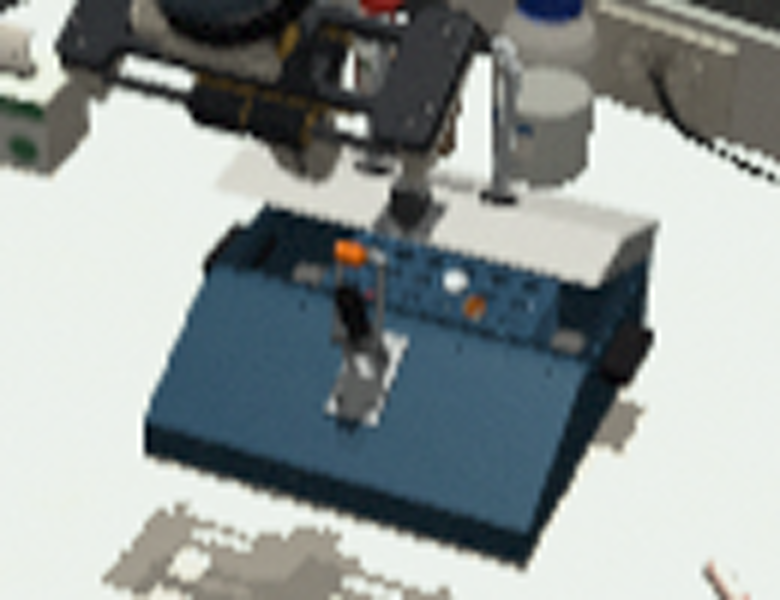

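Run:
```python
from h import *
cs={n:capture(n) for n in("wrist","scene","top")}
K={}
for n,c in cs.items():
    h=cv2.cvtColor(c["img"],cv2.COLOR_BGR2HSV)
    m=cv2.inRange(h,(5,150,100),(18,255,255))
    N,l,st,ce=cv2.connectedComponentsWithStats(m)
    for k in range(1,N):
        if st[k,4]>6: print(n,st[k],ce[k].round(1))
# blue front edge
for n,roi in(("wrist",(200,130,440,250)),("top",(255,160,385,240))):
    c=cs[n];h=cv2.cvtColor(c["img"],cv2.COLOR_BGR2HSV)
    m=cv2.inRange(h,(95,80,20),(115,255,255))
    x0,y0,x1,y1=roi;pts=[]
    for u in range(x0,x1):
        r=np.where(m[y0:y1,u])[0]
        if len(r)>8: pts.append((u,y0+r.max()))
    pts=np.array(pts); print(n,pts[[0,1,2,3,-4,-3,-2,-1]].tolist())
    q=pts[12:-12];vx,vy,a,b=cv2.fitLine(q.astype(np.float32),cv2.DIST_HUBER,0,.01,.01).ravel()
    for z in(0,.015,.03):
        P=onz(c,a-80*vx*(1 if n=='wrist' else .4),b-80*vy*(1 if n=='wrist' else .4),z);Q=onz(c,a+80*vx*(1 if n=='wrist' else .4),b+80*vy*(1 if n=='wrist' else .4),z)
        d=P-Q;print(z,"yaw",np.degrees(np.arctan2(-d[0],d[1])),"x in case",toC(P)[0],toC(Q)[0])
```

```text
wrist [306 180  19  13 223] [314.8 186.2]
scene [336 190   5   4  17] [337.9 191.6]
top [325 193   6   4  21] [327.6 194.4]
wrist [[215, 167], [216, 176], [217, 185], [218, 194], [415, 204], [416, 193], [417, 180], [418, 166]]
0 yaw 12.68750891157192 x in case -0.11443826194059874 -0.11187215497506925
0.015 yaw 12.687508911571925 x in case -0.11596190185790654 -0.11348153403131303
0.03 yaw 12.68750891157193 x in case -0.11748554177521424 -0.11509091308755667
top [[286, 196], [287, 200], [288, 203], [289, 207], [358, 205], [359, 205], [360, 204], [361, 205]]
0 yaw 21.91247355836391 x in case -0.11714652325838162 -0.08110208118105906
0.015 yaw 21.91247355836391 x in case -0.12020555841774441 -0.08450671497574264
0.03 yaw 21.912473558363896 x in case -0.12326459357710721 -0.08791134877042621
```

```bash
sed -i 's/radians(12.0)/radians(12.4)/' h.py
python3 - <<'E'
from h import *
cs={n:capture(n) for n in("wrist","scene","top")}
for a,b,p,q in(("wrist","scene",(314.8,186.2),(337.9,191.6)),("wrist","top",(314.8,186.2),(327.6,194.4)),("scene","top",(337.9,191.6),(327.6,194.4)),("wrist","scene",(315.2,195.6),(337.8,198.7))):
    P,e=tri(cs[a],p,cs[b],q);C=toC(P)
    d=C-[-.115,0,.03]; print(a,b,P.round(4),"gap",e.round(4),"case",C.round(4),"slope u,n",(d[0]*np.cos(np.pi/6)+d[2]*.5).round(4),(-d[0]*.5+d[2]*np.cos(np.pi/6)).round(4))
def SL(u,y,n): return W([-.115+u*np.cos(np.pi/6)-n*.5,y,.03+u*.5+n*np.cos(np.pi/6)])
c=cs["wrist"]
for u in np.arange(.03,.1,.01): print(round(u,3),[proj(c,SL(u,0,n)).round(1).tolist() for n in(0,.022)])
E
```

```text
wrist scene [ 0.5971 -0.0915  0.1719] gap 0.0001 case [-0.0902  0.0014  0.1719] slope u,n 0.0924 0.1104
wrist top [ 0.5989 -0.0909  0.1629] gap 0.0007 case [-0.0883  0.0016  0.1629] slope u,n 0.0896 0.1017
scene top [ 0.5967 -0.0911  0.1718] gap 0.0013 case [-0.0905  0.0019  0.1718] slope u,n 0.0921 0.1105
wrist scene [ 0.5954 -0.0922  0.1443] gap 0.0013 case [-0.092   0.0011  0.1443] slope u,n 0.0771 0.0875
0.03 [[318.3, 210.6], [318.2, 217.1]]
0.04 [[318.1, 202.8], [318.0, 209.0]]
0.05 [[318.0, 195.0], [317.9, 200.7]]
0.06 [[317.9, 187.0], [317.8, 192.3]]
0.07 [[317.7, 178.9], [317.6, 183.8]]
0.08 [[317.6, 170.6], [317.5, 175.2]]
0.09 [[317.5, 162.3], [317.3, 166.4]]
0.1 [[317.3, 153.8], [317.2, 157.4]]
```

Run:
```python
from h import *
cs={n:capture(n) for n in("wrist","scene")}
def un(P):
    C=toC(P);d=C-[-.115,0,.03];return np.round(1000*np.array([d[0]*np.cos(np.pi/6)+d[2]*.5,C[1],-d[0]*.5+d[2]*np.cos(np.pi/6)]),1)
for p,q in(((331.4,172.3),(343.3,193)),((314.8,186.2),(337.9,191.6)),((315.2,195.6),(337.8,198.7))):
    P,e=tri(cs["wrist"],p,cs["scene"],q);print(un(P),e.round(4))
# top camera at start
i=cv2.imread("pics/scene1.png")[180:230,320:365]
cv2.imwrite("pics/s1zz.png",cv2.resize(i,None,fx=12,fy=12,interpolation=cv2.INTER_NEAREST))
i=cv2.imread("pics/wrist1.png")[155:215,285:345]
cv2.imwrite("pics/w1zz.png",cv2.resize(i,None,fx=10,fy=10,interpolation=cv2.INTER_NEAREST))
```

```text
[100.  -12.5  93.1] 0.0013
[ 92.5   1.5 110.2] 0.0003
[77.2  1.3 87.2] 0.0014
```

View pics/s1zz.png

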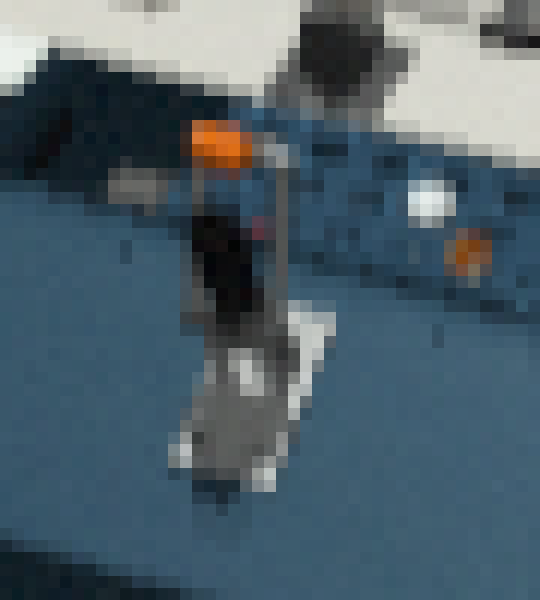

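View pics/w1zz.png

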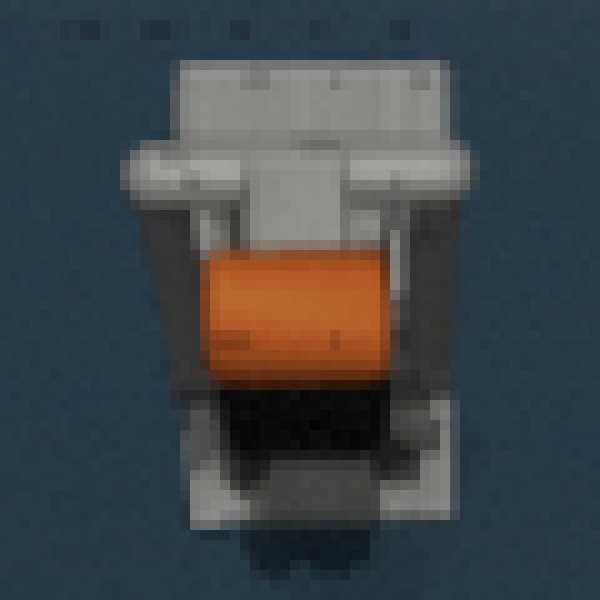

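```bash
cat >> h.py <<'E'
def SL(u,y,n): return W([-.115+u*np.cos(np.pi/6)-n*.5,y,.03+u*.5+n*np.cos(np.pi/6)])
def un(P):
    C=toC(P);d=C-[-.115,0,.03];return np.round(1000*np.array([d[0]*np.cos(np.pi/6)+d[2]*.5,C[1],-d[0]*.5+d[2]*np.cos(np.pi/6)]),1)
PU=.070
def latch(lam,phi,PU=PU):
    P=np.array([PU,.022]);pin=P+.018*np.array([-np.cos(lam-.256),np.sin(lam-.256)])
    c,s=np.cos(phi),np.sin(phi)
    return dict(pin=pin,bar=pin+.06*np.array([c,s]),knob=pin+.068*np.array([c,s])+.016*np.array([-s,c]),tip=P+.068*np.array([-np.cos(lam),np.sin(lam)]),
      tipout=P+.068*np.array([-np.cos(lam),np.sin(lam)])+.0045*np.array([np.sin(lam),np.cos(lam)]),tipin=P+.068*np.array([-np.cos(lam),np.sin(lam)])-.0045*np.array([np.sin(lam),np.cos(lam)]))
E
python3 - <<'E'
from h import *
cs={n:capture(n) for n in("wrist","scene")}
for PU in(.066,.070,.074):
 for lam in(1.2,1.3,1.4,1.5,1.6,1.7):
  L=latch(lam,.96,PU)
  print(PU,lam,[(k,proj(cs[n],SL(*[L[k][0],0.001,L[k][1]])).round(1).tolist()) for k in("tipout","tipin","knob","bar") for n in cs])
E
```

```text
0.066 1.2 [('tipout', [316.8, 226.6]), ('tipout', [334.4, 207.1]), ('tipin', [317.0, 233.3]), ('tipin', [333.7, 209.8]), ('knob', [316.0, 195.6]), ('knob', [337.3, 195.8]), ('bar', [316.1, 181.7]), ('bar', [339.1, 195.6])]
0.066 1.3 [('tipout', [316.7, 220.9]), ('tipout', [335.0, 205.2]), ('tipin', [316.9, 228.4]), ('tipin', [334.2, 207.8]), ('knob', [316.0, 194.3]), ('knob', [337.4, 195.2]), ('bar', [316.0, 180.4]), ('bar', [339.2, 195.1])]
0.066 1.4 [('tipout', [316.6, 214.7]), ('tipout', [335.6, 203.2]), ('tipin', [316.7, 222.8]), ('tipin', [334.8, 205.8]), ('knob', [315.9, 192.8]), ('knob', [337.5, 194.7]), ('bar', [316.0, 178.9]), ('bar', [339.3, 194.6])]
0.066 1.5 [('tipout', [316.4, 208.0]), ('tipout', [336.3, 201.4]), ('tipin', [316.6, 216.7]), ('tipin', [335.4, 203.9]), ('knob', [315.9, 191.2]), ('knob', [337.7, 194.2]), ('bar', [315.9, 177.3]), ('bar', [339.4, 194.0])]
0.066 1.6 [('tipout', [316.3, 200.9]), ('tipout', [337.0, 199.6]), ('tipin', [316.5, 210.2]), ('tipin', [336.1, 202.0]), ('knob', [315.8, 189.5]), ('knob', [337.8, 193.7]), ('bar', [315.9, 175.6]), ('bar', [3
[... 2207 characters left out ...]
0.4]), ('bar', [340.1, 192.5])]
0.074 1.5 [('tipout', [316.3, 199.8]), ('tipout', [337.1, 199.3]), ('tipin', [316.5, 208.7]), ('tipin', [336.2, 201.7]), ('knob', [315.7, 182.4]), ('knob', [338.5, 192.1]), ('bar', [315.8, 168.8]), ('bar', [340.3, 192.0])]
0.074 1.6 [('tipout', [316.2, 192.7]), ('tipout', [337.9, 197.5]), ('tipin', [316.3, 202.0]), ('tipin', [336.9, 199.9]), ('knob', [315.7, 180.6]), ('knob', [338.7, 191.5]), ('bar', [315.7, 167.0]), ('bar', [340.4, 191.4])]
0.074 1.7 [('tipout', [316.1, 185.3]), ('tipout', [338.6, 195.9]), ('tipin', [316.2, 195.0]), ('tipin', [337.6, 198.1]), ('knob', [315.6, 178.7]), ('knob', [338.8, 191.0]), ('bar', [315.7, 165.1]), ('bar', [340.6, 190.9])]
```

The case pose checks out against the wrist view. My measurements so far:
- **Lid:** about 0.42 rad open.
- **Lever:** near its stop, at about 1.65 rad.
- **Loop:** about 0.96 rad out from the slope.
- **Pivot:** about 68 mm up the slope.

Next I'll press the lid shut.

```bash
sed -i 's/^PU=.070/PU=.068/' h.py
cat >> h.py <<'E'
def lidpt(th,u=.129,y=.09,n=0):
    d=np.array([-.115+u*np.cos(np.pi/6)-n*.5-.105,.03+u*.5+n*np.cos(np.pi/6)-.079]);c,s=np.cos(th),np.sin(th)
    # front (neg x) rises with th
    x=d[0]*c+d[1]*s; z=-d[0]*s+d[1]*c
    return W([.105+x,y,.079+z])
E
python3 - <<'E'
from h import *
R=toolR(30,-1)
h=lidpt(.42)+np.array([0,0,.025]);print(lidpt(.42),lidpt(0),h)
plan(h,R,8)
p,A=h,R
for t in(.42,.3,.2,.1,0,-.03):
    q=lidpt(t);print(t,(A.T@(q-p)).round(4));p=q
E
```

```text
[0.67833196 0.01707364 0.13730629] [0.66296768 0.01369559 0.0945    ] [0.67833196 0.01707364 0.16230629]
dist 0.211 turn [ 0.2 -0.9  0. ] min rows 3.37
[[[-0.0111,0.0209,-0.0115],[0.0,-0.1,0.0]],[[-0.0111,0.0209,-0.0115],[0.0,-0.1,0.0]],[[-0.0112,0.0209,-0.0115],[0.0,-0.1,0.0]],[[-0.0112,0.0209,-0.0114],[0.0,-0.1,0.0]],[[-0.0112,0.0209,-0.0114],[0.0,-0.1,0.0]],[[-0.0112,0.0209,-0.0114],[0.0,-0.1,0.0]],[[-0.0112,0.0209,-0.0114],[0.0,-0.1,0.0]],[[-0.0113,0.0209,-0.0114],[0.0,-0.1,0.0]]]
0.42 [0.0125 0.0217 0.    ]
0.3 [0.0112 0.0068 0.    ]
0.2 [ 0.0087  0.0067 -0.    ]
0.1 [ 0.008   0.0075 -0.    ]
0 [0.0072 0.0083 0.    ]
-0.03 [0.002  0.0026 0.    ]
```

```bash
python3 -m handwheel '[[[-0.0112,0.0209,-0.0115],[0,-0.1,0]],[[-0.0112,0.0209,-0.0115],[0,-0.1,0]],[[-0.0112,0.0209,-0.0115],[0,-0.1,0]],[[-0.0112,0.0209,-0.0114],[0,-0.1,0]],[[-0.0112,0.0209,-0.0114],[0,-0.1,0]],[[-0.0112,0.0209,-0.0114],[0,-0.1,0]],[[-0.0112,0.0209,-0.0114],[0,-0.1,0]],[[-0.0112,0.0209,-0.0114],[0,-0.1,0]]]'
python3 -m handwheel '[[[0.006,0.011,0],[0,0,0]],[[0.0065,0.0107,0],[0,0,0]],[[0.0056,0.0034,0],[0,0,0]],[[0.0056,0.0034,0],[0,0,0]],[[0.0087,0.0067,0],[0,0,0]],[[0.004,0.0037,0],[0,0,0]],[[0.004,0.0038,0],[0,0,0]],[[0,0,0],[0,0,0]]]'
python3 - <<'E'
from h import *
p,A=cur();print(p,toC(p),un(p))
for n in ["wrist","scene"]: cv2.imwrite(f"pics/{n}2.png",capture(n)["img"])
E
```

```text
t: 3.95
ee_pos: [0.6789, 0.0179, 0.1622]
tcp_rot: [0.108, 0.7, -0.658, 0.255]
contact_force: [-0.7, -0.1, 0.1]
finger_gap: 0.0003
t: 4.95
ee_pos: [0.6652, 0.0141, 0.1056]
tcp_rot: [0.108, 0.7, -0.658, 0.256]
contact_force: [-0.5, -0.2, 3.2]
finger_gap: 0.0003
[0.66517076 0.0141417  0.10558853] [-0.00103523  0.08996262  0.10558853] [136.5  90.    8.5]
```

View pics/wrist2.png

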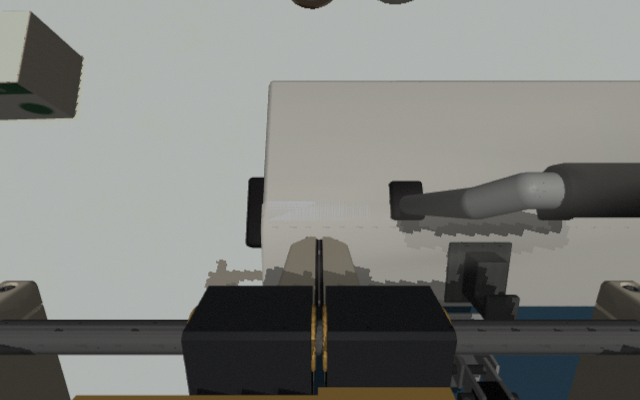

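View pics/scene2.png

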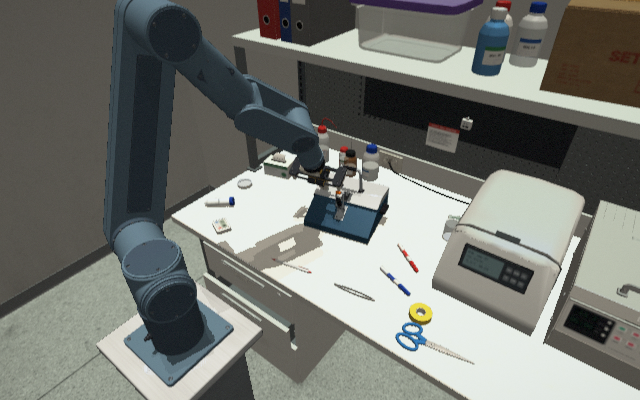

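The lid is nearly shut (about 0.1 rad left). The gripper body could come close to the standing knob, so I'll shift 20 mm left along the lid before finishing the press.

```bash
python3 -m handwheel '[[[0,-0.006,0],[0,0,0]],[[0,0,-0.01],[0,0,0]],[[0,0,-0.01],[0,0,0]],[[0,0.004,0],[0,0,0]],[[0,0.004,0],[0,0,0]],[[0,0.004,0],[0,0,0]],[[0,0.003,0],[0,0,0]],[[0,0,0],[0,0,0]]]'
python3 - <<'E'
from h import *
p,A=cur();print(p,toC(p),un(p))
E
```

```text
t: 6.05
ee_pos: [0.6632, 0.0351, 0.0976]
tcp_rot: [0.107, 0.701, -0.658, 0.255]
contact_force: [-15.5, -2.8, 13.5]
finger_gap: 0.0008
[0.66315931 0.03511168 0.09758627] [0.00150323 0.11087535 0.09758627] [134.7 110.9   0.3]
```

```bash
python3 -m handwheel '[[[0,-0.04,0],[0,0,0]],[[0,-0.05,0],[0,0,0]],[[0,-0.05,0],[0,0,0]],[[0.024,0,0.036],[0,0,0]],[[0.024,0,0.036],[0,0,0]],[[0.024,0,0.038],[0,0,0]],[[0,0,0],[0,0,0]],[[0,0,0],[0,0,0]]]'
python3 - <<'E'
from h import *
p,A=cur();print(p,toC(p),un(p))
for n in ["wrist","scene"]: cv2.imwrite(f"pics/{n}3.png",capture(n)["img"])
c=capture("wrist")
for u,n in((.113,.02),(.098,0),(.146,0)): print(u,n,[proj(c,SL(u,y,n)).round(1).tolist() for y in(.12,0,-.12)])
j=cv2.imread("pics/scene3.png")[150:250,280:410]
cv2.imwrite("pics/s3z.png",cv2.resize(j,None,fx=6,fy=6,interpolation=cv2.INTER_CUBIC))
E
```

```text
t: 7.05
ee_pos: [0.5596, -0.1013, 0.1825]
tcp_rot: [0.109, 0.7, -0.658, 0.255]
contact_force: [0.0, -0.2, 0.3]
finger_gap: 0.0008
[ 0.55957264 -0.10129497  0.18250097] [-1.28958326e-01 -1.05527592e-04  1.82500974e-01] [ 6.42e+01 -1.00e-01  1.39e+02]
0.113 0.02 [[177.7, 134.6], [319.3, 134.7], [461.5, 134.8]]
0.098 0 [[188.6, 148.3], [319.4, 148.4], [450.6, 148.5]]
0.146 0 [[182.2, 93.7], [319.4, 93.7], [457.2, 93.6]]
```

View pics/wrist3.png

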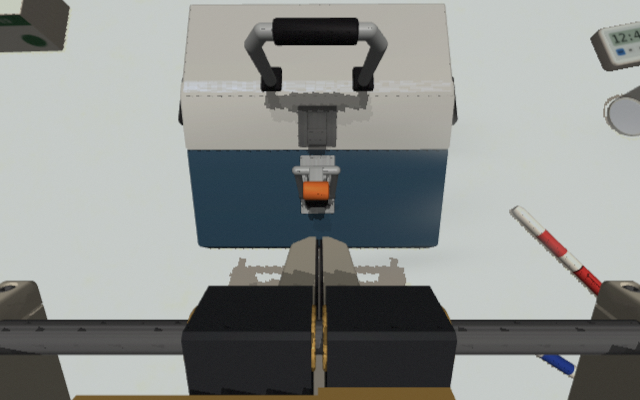

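View pics/s3z.png

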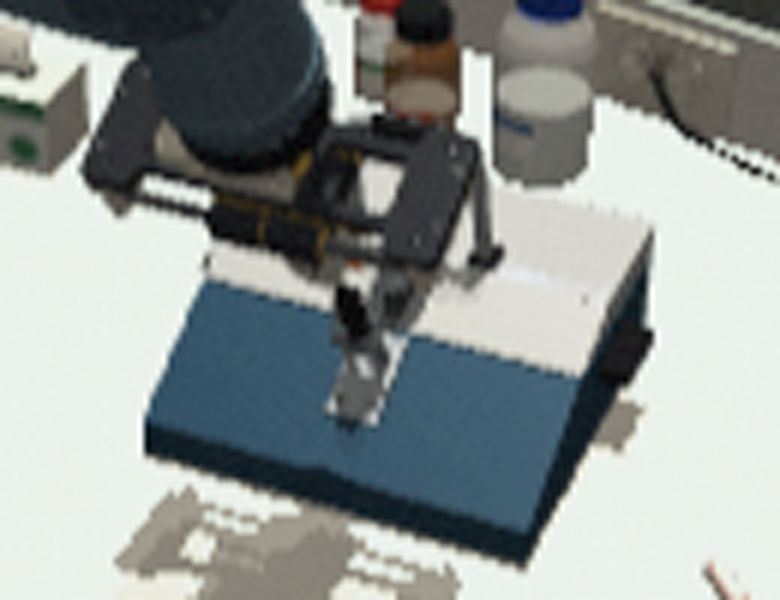

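The lid is shut: the seam runs straight at row 149, where 148.4 was predicted. Now I'll swing the loop over by pushing the knob up-slope from its lower side.

```bash
python3 -m handwheel '[[[-0.003,0.02,-0.0015],[0,0,0]],[[0,0.02,0],[0,0,0]],[[-0.007,0.001,0],[0,0,0]],[[-0.008,0.002,0],[0,0,0]],[[-0.008,0.003,0],[0,0,0]],[[-0.008,0.004,0],[0,0,0]],[[-0.007,0.005,0],[0,0,0]],[[-0.006,0.005,0],[0,0,0]]]'
python3 - <<'E'
from h import *
p,A=cur();print(p,toC(p),un(p))
for n in ["wrist","scene"]: cv2.imwrite(f"pics/{n}4.png",capture(n)["img"])
j=cv2.imread("pics/scene4.png")[150:250,280:410]
cv2.imwrite("pics/s4z.png",cv2.resize(j,None,fx=6,fy=6,interpolation=cv2.INTER_CUBIC))
E
```

```text
t: 8.2
ee_pos: [0.6288, -0.0844, 0.1542]
tcp_rot: [0.108, 0.7, -0.658, 0.255]
contact_force: [-0.0, -0.6, -0.6]
finger_gap: 0.0003
[ 0.62882063 -0.08443232  0.15421435] [-0.05770473  0.00149377  0.15421435] [111.7   1.5  78.9]
```

View pics/wrist4.png

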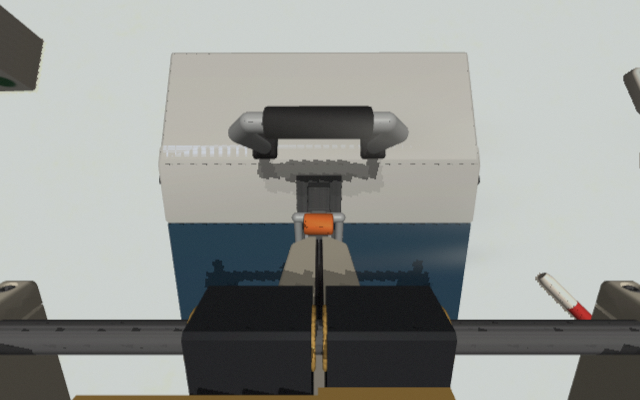

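View pics/s4z.png

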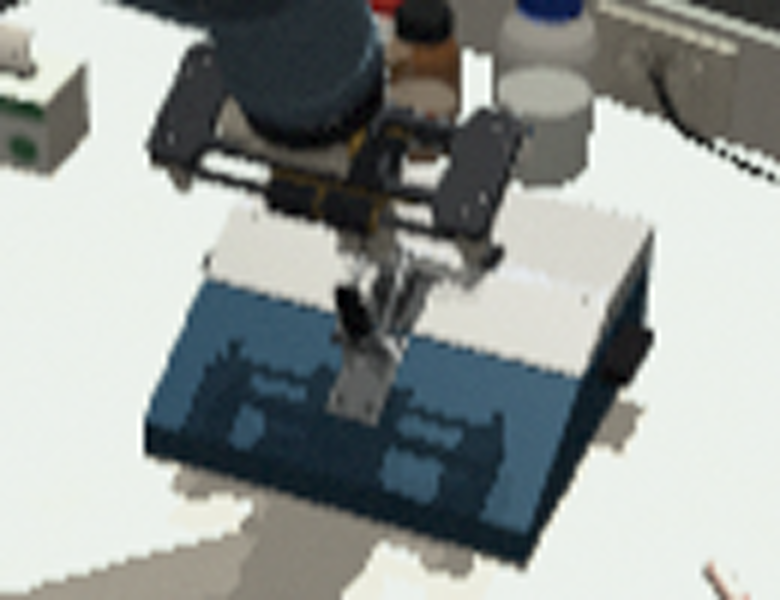

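The knob at (319,224) is leaning over ahead of the fingers. I'll carry on pushing it.

```bash
python3 -m handwheel '[[[-0.004,0.005,0],[0,0,0]],[[-0.004,0.006,0],[0,0,0]],[[-0.003,0.006,0],[0,0,0]],[[-0.002,0.003,0],[0,0,0]],[[0,0,0],[0,0,0]],[[0.004,-0.02,0],[0,0,0]],[[0.02,-0.03,0],[0,0,0]],[[0.02,-0.02,0],[0,0,0]]]'
python3 - <<'E'
from h import *
p,A=cur();print(p,toC(p),un(p))
for n in ["wrist"]: cv2.imwrite(f"pics/{n}5.png",capture(n)["img"])
c=capture("wrist")
for lam in(1.5,1.6,1.7):
  for phi in(-.34,-.2,0):
    L=latch(lam,phi);print(lam,phi,L["bar"],[proj(c,SL(L[k][0],.0015,L[k][1])).round(1).tolist() for k in("knob","bar","tipout")])
i=cv2.imread("pics/wrist5.png")[60:260,220:420]
cv2.imwrite("pics/w5z.png",cv2.resize(i,None,fx=3,fy=3,interpolation=cv2.INTER_CUBIC))
E
```

```text
t: 9.3
ee_pos: [0.577, -0.0959, 0.1829]
tcp_rot: [0.108, 0.7, -0.658, 0.256]
contact_force: [-0.8, -0.5, -0.6]
finger_gap: 0.0004
[ 0.57699605 -0.09593897  0.18293029] [-0.11079124  0.00138411  0.18293029] [ 80.1   1.4 130.3]
1.5 -0.34 [0.11878709 0.01903814] [[318.8, 131.3], [318.8, 145.2], [318.4, 237.1]]
1.5 -0.2 [0.1210258 0.0271272] [[318.7, 132.3], [318.8, 144.0], [318.4, 237.1]]
1.5 0 [0.12222181 0.03904736] [[318.6, 137.2], [318.7, 144.8], [318.4, 237.1]]
1.6 -0.34 [0.12051785 0.01952983] [[318.8, 129.2], [318.8, 143.2], [318.4, 227.6]]
1.6 -0.2 [0.12275657 0.02761889] [[318.7, 130.1], [318.8, 141.9], [318.4, 227.6]]
1.6 0 [0.12395257 0.03953905] [[318.6, 134.9], [318.7, 142.7], [318.4, 227.6]]
1.7 -0.34 [0.12228906 0.01984627] [[318.8, 126.9], [318.8, 141.1], [318.4, 217.7]]
1.7 -0.2 [0.12452777 0.02793534] [[318.7, 127.8], [318.8, 139.8], [318.4, 217.7]]
1.7 0 [0.12572378 0.0398555 ] [[318.6, 132.4], [318.7, 140.4], [318.4, 217.7]]
```

View pics/w5z.png

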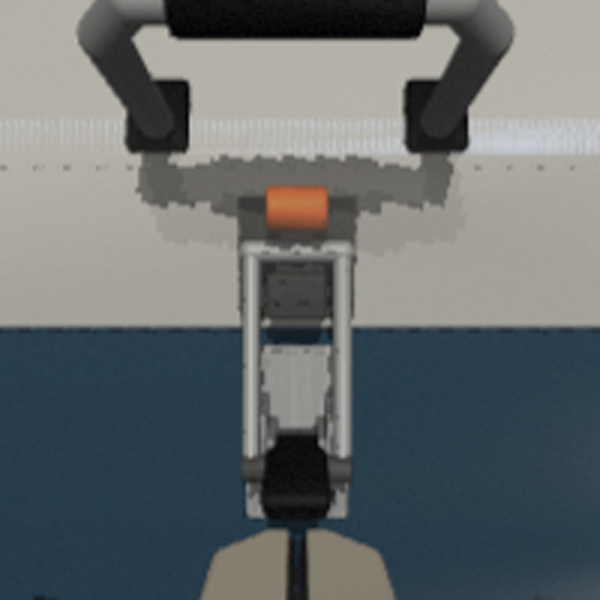

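The loop has dropped in: knob at (319,129) and bar at (319,143), against (319,129) and (319,143) predicted for the bar on the ledge behind the lip. Next I'll plan the lever push.

Run:
```python
from h import *
def tcp(l,r): return np.array([68-r*np.cos(l)+4.5*np.sin(l)+7.5, 22+r*np.sin(l)+4.5*np.cos(l)])
q=np.array([100,75.]);print(q)
for l,r in((1.67,54),(1.5,55),(1.35,56),(1.2,57),(1.05,58),(.9,59),(.75,60),(.6,60),(.5,60),(.4,60),(.3,60),(.2,60),(.1,60),(0,60),(-.03,60)):
    p=tcp(l,r);d=p-q;print(l,p.round(1),"row x,y mm",(-d).round(1));q=p
```

```text
[100.  75.]
1.67 [85.3 75.3] row x,y mm [14.7 -0.3]
1.5 [76.1 77.2] row x,y mm [ 9.2 -1.9]
1.35 [67.6 77.6] row x,y mm [ 8.5 -0.4]
1.2 [59.  76.8] row x,y mm [8.6 0.9]
1.05 [50.5 74.5] row x,y mm [8.5 2.2]
0.9 [42.3 71. ] row x,y mm [8.2 3.5]
0.75 [34.7 66.2] row x,y mm [7.7 4.8]
0.6 [28.5 59.6] row x,y mm [6.1 6.6]
0.5 [25.  54.7] row x,y mm [3.5 4.9]
0.4 [22.  49.5] row x,y mm [3.  5.2]
0.3 [19.5 44. ] row x,y mm [2.5 5.5]
0.2 [17.6 38.3] row x,y mm [1.9 5.7]
0.1 [16.2 32.5] row x,y mm [1.3 5.9]
0 [15.5 26.5] row x,y mm [0.7 6. ]
-0.03 [15.4 24.7] row x,y mm [0.1 1.8]
```

```bash
python3 -m handwheel '[[[-0.022,0,0],[0,0,0]],[[0,0.027,0],[0,0,0]],[[0,0.028,0],[0,0,0]],[[0.0165,0,0],[0,0,0]],[[0.009,-0.002,0],[0,0,0]],[[0.0085,0,0],[0,0,0]],[[0.0086,0.001,0],[0,0,0]],[[0,0,0],[0,0,0]]]'
python3 - <<'E'
from h import *
p,A=cur();print(p,toC(p),un(p))
for n in ["wrist","scene"]: cv2.imwrite(f"pics/{n}6.png",capture(n)["img"])
c=capture("wrist")
for lam in(1.1,1.2,1.3,1.4):
  for b in ((.113,.02),(.113,.0195),(.116,.0195)): 
    pin=latch(lam,0)["pin"]; 
  print(lam,[proj(c,SL(u,.0015,.0195)).round(1).tolist() for u in(.113,.116,.12)], np.hypot(*(pin-[.113,.02])))
i=cv2.imread("pics/wrist6.png")[0:240,220:420]
cv2.imwrite("pics/w6z.png",cv2.resize(i,None,fx=2.5,fy=2.5,interpolation=cv2.INTER_CUBIC))
j=cv2.imread("pics/scene6.png")[150:250,280:410]
cv2.imwrite("pics/s6z.png",cv2.resize(j,None,fx=6,fy=6,interpolation=cv2.INTER_CUBIC))
E
```

```text
t: 10.4
ee_pos: [0.5859, -0.0939, 0.1248]
tcp_rot: [0.108, 0.7, -0.658, 0.255]
contact_force: [-0.6, 0.1, 0.1]
finger_gap: 0.0005
[ 0.58591959 -0.09386838  0.12476012] [-0.10163124  0.0014902   0.12476012] [59.   1.5 75.4]
1.1 [[317.9, 138.5], [317.9, 133.9], [317.9, 127.7]] 0.05901916601843429
1.2 [[317.9, 138.5], [317.9, 133.9], [317.9, 127.7]] 0.057978699286430256
1.3 [[317.9, 138.5], [317.9, 133.9], [317.9, 127.7]] 0.056830628100380566
1.4 [[317.9, 138.5], [317.9, 133.9], [317.9, 127.7]] 0.05558013233418848
```

View pics/w6z.png

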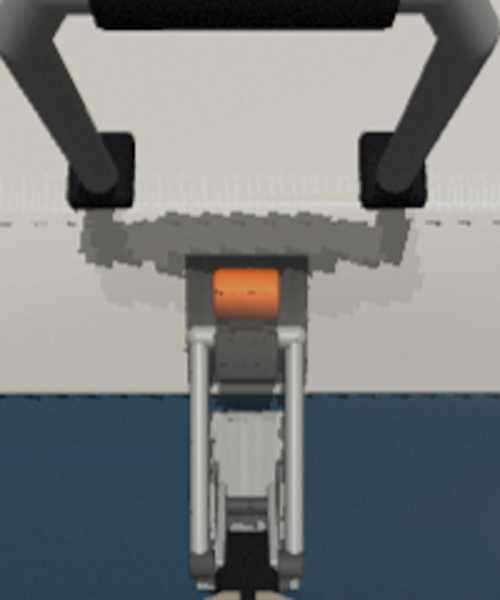

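View pics/s6z.png

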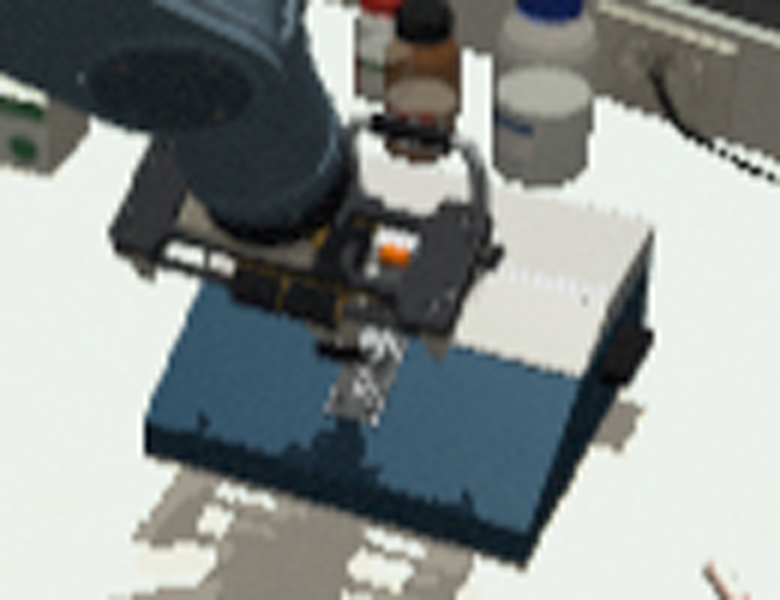

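The bar has gone under the keeper's lip: its ends show at rows 133-135 and the dark lip covers its middle. I'll continue the lever push.

```bash
python3 -m handwheel '[[[0.0085,0.002,0],[0,0,0]],[[0.008,0.0035,0],[0,0,0]],[[0.0077,0.005,0],[0,0,0]],[[0.006,0.0066,0],[0,0,0]],[[0.0035,0.005,0],[0,0,0]],[[0.003,0.005,0],[0,0,0]],[[0,0,0],[0,0,0]],[[0,0,0],[0,0,0]]]'
python3 - <<'E'
from h import *
p,A=cur();print(p,toC(p),un(p))
for n in ["wrist"]: cv2.imwrite(f"pics/{n}7.png",capture(n)["img"])
E
```

```text
t: 11.55
ee_pos: [0.5679, -0.0966, 0.0823]
tcp_rot: [0.108, 0.701, -0.658, 0.255]
contact_force: [0.1, -0.2, -0.0]
finger_gap: 0.0003
[ 0.56787535 -0.09664109  0.08233883] [-0.11984994  0.00265691  0.08233883] [22.   2.7 47.8]
```

View pics/wrist7.png

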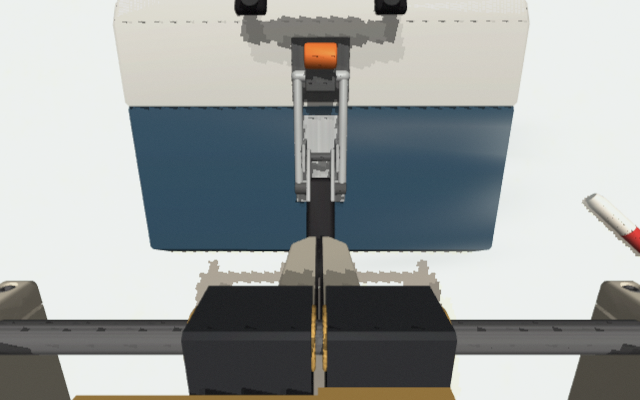

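```bash
python3 -m handwheel '[[[0.002,0.0045,0],[0,0,0]],[[0.002,0.005,0],[0,0,0]],[[0.001,0.005,0],[0,0,0]],[[0,0.005,0],[0,0,0]],[[0,0.003,0],[0,0,0]],[[0,0.002,0],[0,0,0]],[[0,0,0],[0,0,0]],[[0,0,0],[0,0,0]]]'
python3 - <<'E'
from h import *
p,A=cur();print(p,toC(p),un(p))
E
```

```text
t: 12.6
ee_pos: [0.5749, -0.0958, 0.0614]
tcp_rot: [0.108, 0.699, -0.658, 0.256]
contact_force: [-34.5, -4.6, 38.9]
finger_gap: 0.0006
[ 0.5749067  -0.09582662  0.06135019] [-0.11280772  0.00194249  0.06135019] [17.6  1.9 26.1]
```

A firm stop at n = 26.1 mm, against 26.5 mm expected with the lever home. I'll retreat and check.

```bash
python3 -m handwheel '[[[0,-0.005,0],[0,0,0]],[[0,-0.02,0],[0,0,0]],[[0,-0.04,0],[0,0,0]],[[0,-0.05,0],[0,0,0]],[[0.01,-0.04,0],[0,0,0]],[[0.02,0,0],[0,0,0]],[[0,0,0],[0,0,0]],[[0,0,0],[0,0,0]]]'
python3 - <<'E'
from h import *
p,A=cur();print(p,toC(p),un(p))
c=capture("wrist")
L=latch(0,0)
for k,u,n in(("seat",.113,.02),("bar",*L["bar"]),("pin",*L["pin"]),("tipout",*L["tipout"]),("knob",*L["knob"]),("seam",.098,0)): print(k,u,proj(c,SL(u,.0015,n)).round(1))
for n in ["wrist","scene"]: cv2.imwrite(f"pics/{n}8.png",capture(n)["img"])
i=cv2.imread("pics/wrist8.png")[40:260,200:440]
cv2.imwrite("pics/w8z.png",cv2.resize(i,None,fx=2.7,fy=2.7,interpolation=cv2.INTER_CUBIC))
j=cv2.imread("pics/scene8.png")[150:250,280:410]
cv2.imwrite("pics/s8z.png",cv2.resize(j,None,fx=6,fy=6,interpolation=cv2.INTER_CUBIC))
E
```

```text
t: 13.6
ee_pos: [0.4758, -0.1183, 0.1785]
tcp_rot: [0.108, 0.7, -0.658, 0.255]
contact_force: [0.2, 0.4, -0.8]
finger_gap: 0.0006
[ 0.47579961 -0.1182557   0.17851865] [-0.21441918  0.00131843  0.17851865] [-11.8   1.3 178.3]
seat 0.113 [318.   42.1]
bar 0.11058660980317325 [318.1  45.4]
pin 0.05058660980317326 [318.2 114.1]
tipout 0.0 [318.3 168.2]
knob 0.11858660980317326 [317.9  32.7]
seam 0.098 [318.2  62. ]
```

View pics/w8z.png

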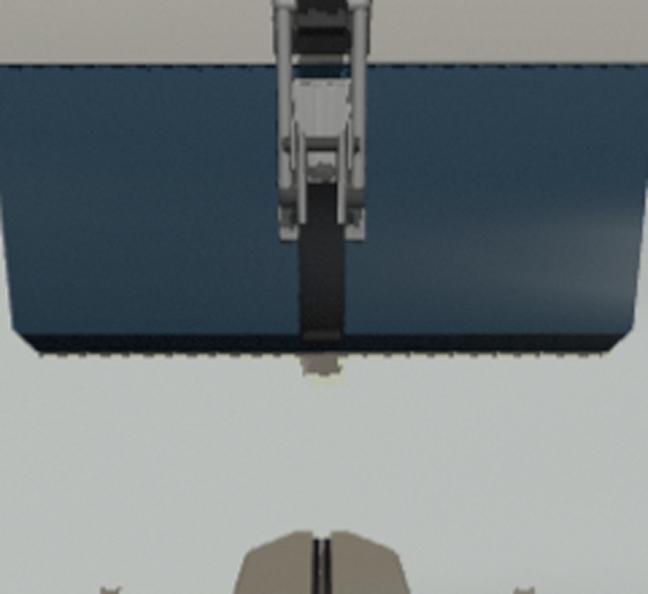

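View pics/s8z.png

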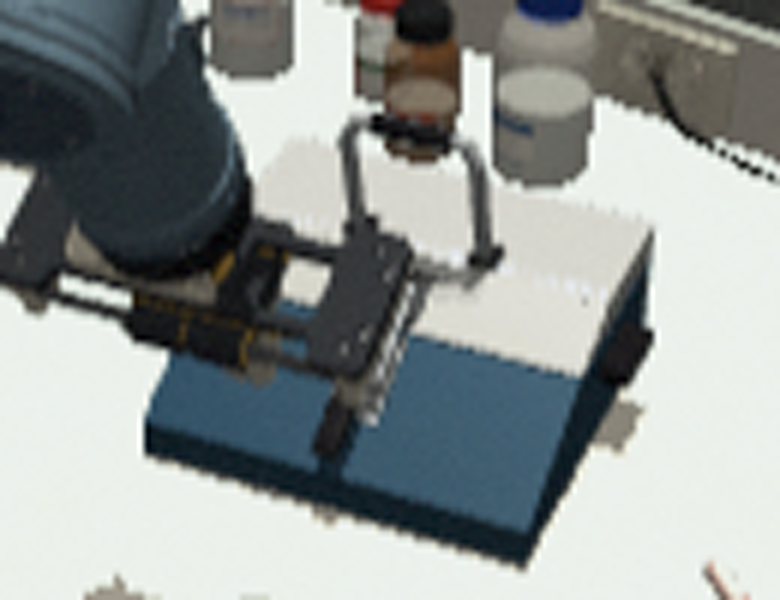

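The lever lies along the slope, with its tip at row 166 against 168 predicted. I'll take one wider view of the whole latch.

```bash
python3 -m handwheel '[[[-0.02,-0.03,0],[0,0,0]],[[-0.03,-0.02,0],[0,0,0]],[[-0.03,0,0],[0,0,0]],[[0,0,0],[0,0,0]],[[0,0,0],[0,0,0]],[[0,0,0],[0,0,0]],[[0,0,0],[0,0,0]],[[0,0,0],[0,0,0]]]'
python3 - <<'E'
from h import *
c=capture("wrist")
for l in(0,.1,.2,.3):
  L=latch(l,-l*0)
  print(l,{k:proj(c,SL(L[k][0],.0015,L[k][1])).round(1).tolist() for k in("tipout","tipin","pin")})
print({k:proj(c,SL(u,.0015,n)).round(1).tolist() for k,u,n in(("seat",.113,.02),("seam",.098,0),("front",0,0))})
for n in ["wrist","scene","top"]: cv2.imwrite(f"pics/{n}9.png",capture(n)["img"])
i=cv2.imread("pics/wrist9.png")[60:260,220:420]
cv2.imwrite("pics/w9z.png",cv2.resize(i,None,fx=3,fy=3,interpolation=cv2.INTER_CUBIC))
j=cv2.imread("pics/scene9.png")[150:250,280:410]
cv2.imwrite("pics/s9z.png",cv2.resize(j,None,fx=6,fy=6,interpolation=cv2.INTER_CUBIC))
E
```

```text
t: 14.75
ee_pos: [0.5184, -0.1091, 0.2616]
tcp_rot: [0.108, 0.7, -0.658, 0.255]
contact_force: [-0.1, -0.3, -0.1]
finger_gap: 0.0003
0 {'tipout': [318.4, 224.2], 'tipin': [318.5, 221.4], 'pin': [318.4, 180.9]}
0.1 {'tipout': [318.4, 225.8], 'tipin': [318.4, 223.6], 'pin': [318.4, 181.6]}
0.2 {'tipout': [318.4, 226.8], 'tipin': [318.4, 225.3], 'pin': [318.4, 182.2]}
0.3 {'tipout': [318.3, 227.3], 'tipin': [318.4, 226.6], 'pin': [318.4, 182.6]}
{'seat': [318.2, 126.8], 'seam': [318.4, 138.0], 'front': [318.5, 216.2]}
```

View pics/w9z.png

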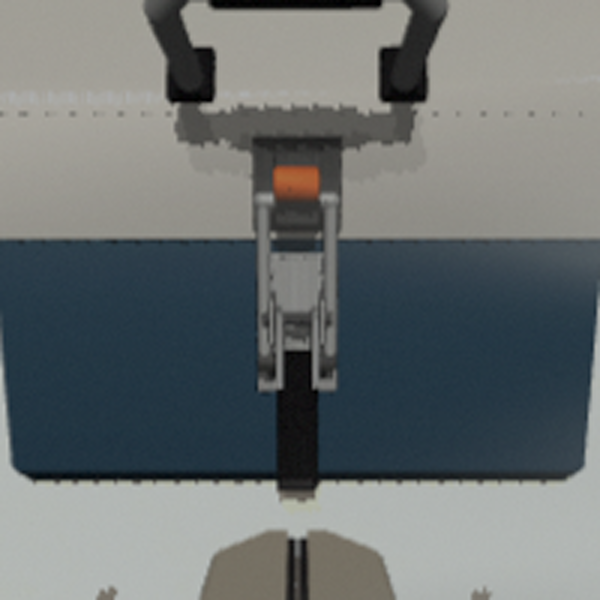

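View pics/s9z.png

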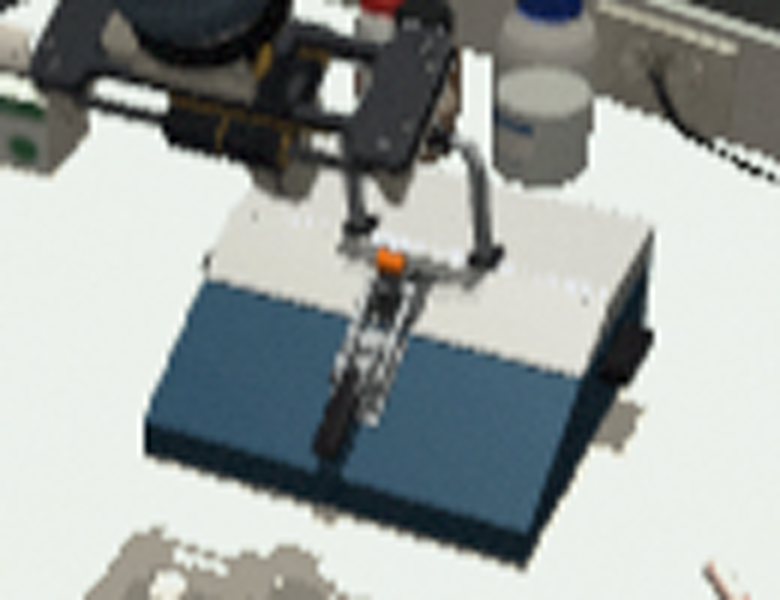

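View pics/top9.png

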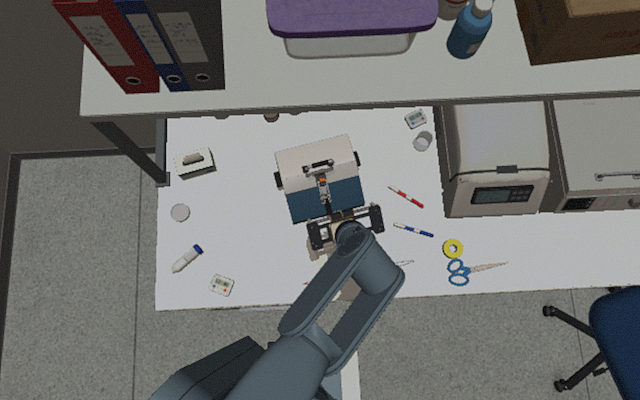

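```bash
python3 -c "
from cell import *
print(finish_job())"
```

```text
the job is handed in; nothing more can be done
None
```

The case is shut and latched, and I handed the job in at about 15 s of the 64 s allowed; no verdict was reported.

I pressed the lid shut with the closed fingers, moving 20 mm along the lid near the end to keep clear of the standing knob. I then tipped the loop over the keeper by pushing its knob, and pushed the lever down past its dead point to a hard stop.

**Last checks:**
- **Lid:** the seam ran straight at row 149, where 148.4 was predicted.
- **Loop:** its bar is at row 126, where the keeper seat was predicted at 126.8, and it showed under the lip during the pull.
- **Lever:** it stopped at 26.1 mm out from the slope, where 26.5 mm means home. After I backed off, its tip stayed at row 223.5, in the 221–224 range predicted for home.
- **Robot:** clear of everything, with the force reading near zero.
- **Other things on the bench:** the ones in view had not moved in the last top picture. The arm hid part of the forceps there.

**Uncertain points:**
- The final lever push reached about 52 N at the fingertips, more than was needed. That is under the 120 N wrist limit, and only the fingertips were pressing.
- The top and wrist cameras gave the case's heading as 12.0° and 12.7°. I used 12.4°, and a small sideways offset of about 1.5 mm remained and made no difference.

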